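Close up the tea chest

TASK

Close up the tea chest on the kitchen counter, pushing with the fingertips only: first push its open drawer fully home, then push the raised lid down gently until it is fully shut, without slamming it. Leave the mug, the glass, the jar and the tin in the chest where they stand.

Things in the scene. Friction and masses are not known exactly. Their poses are not given: they have to be found in the camera images.
- chest: Light bamboo tea chest, fixed to the counter: 180 mm deep (its x), 200 mm wide (its y), 95 mm high without the lid. Origin: centre of its underside, on the counter. Its -x axis points out of the front, where the drawer slides out; z is up. Walls 10 mm thick; open on top while the lid is up; the inner floor of the upper compartment is 55 mm above the counter.
- drawer (a joint): How far the chest's drawer stands out towards the chest's -x, in m: 0 fully home, at most 0.10. It slides stiffly (about 1.5 N of friction), meets a stop at 0 and stays where it is left.
- drawer_face (a point): Centre of the outer face of the drawer's front panel, 27.5 mm above the counter (small brass plate). The panel is a brown board 200 mm wide, 43 mm high (from 6 to 49 mm above the counter) and 16 mm thick; it has no handle, and is pushed on the face along the chest's +x. When home, this face lies 16 mm in front of the chest's front wall, 106 mm from the chest's origin. Moves with the drawer; axes as the chest's.
- lid (a joint): Opening angle of the lid in rad: 0 shut (lying flat on the chest's rim), 1.57 standing upright, at most 1.6. The hinge is stiff (about 0.35 N m of friction): the lid stays where it is left, and needs 2 to 4 N of push near its edge; it meets a stop at 0.
- lid_hinge (a point): Middle of the lid's hinge line: on the chest's back top edge, at 90 mm along the chest's +x, 95 mm above the counter. The hinge line runs along the chest's y. Axes as the chest's.
- lid_edge (a point): Middle of the lid's free edge, on its outer face (the face that is on top when the lid is shut). The lid is a plain board 180 mm from hinge line to free edge, 200 mm wide, 12 mm thick; its inner face (green lining) lies in the plane through the hinge line, its outer face 12 mm beyond. When shut, this point is 107 mm above the counter, over the chest's front wall. Axes turn with the lid: -x runs from the hinge to the free edge, z points out of the outer face.
- mug: Terracotta mug, 78 mm across, 88 mm high, handle at its own +y. Stands loose on the counter near the chest. Origin: centre of its underside.
- glass: Green glass tumbler, 68 mm across, 85 mm high. Stands loose on the counter near the chest. Origin: centre of its underside.
- jar: Jar with a brass-coloured cap and a paper label, 72 mm across, 95 mm high. Stands loose on the counter near the chest. Origin: centre of its underside.
- tin: Small round tin with a red lid, 58 mm across, 36 mm high, standing loose inside the chest's upper compartment, below the shut lid (it does not hinder it). Origin: centre of its underside.
Mind the look-alikes: they are no part of the job. Several things have the shape of the mug; the one meant has the colours described above. Several things look just like the glass: the one meant starts farthest to the robot's left.

How it is judged (in metres and radians):
On the way, in this order (a step that is already met when the one before it is completed fails the run):
1. the drawer is pushed home while the lid is still up (value of joint drawer below 0.004 m and value of joint lid above 0.5 rad), for 0.2 s.
2. the lid is shut (value of joint lid below 0.04 rad), for 0.2 s.
At the end, for the whole second after the job is handed in: The drawer is within 4 mm of fully home and the lid within 0.04 rad (7 mm at its edge) of shut; mug, glass, jar and tin stand upright within 20 mm of where they were (value of joint drawer below 0.004 m and value of joint lid below 0.04 rad and distance of each of mug, glass, jar, tin from where it was at the start of the episode below 0.02 m and angle between each of mug, glass, jar, tin's own z axis and vertical below 0.15 rad); the robot touches nothing.
It fails at once if the lid is slammed (falls or swings shut faster than 2.5 rad/s) (velocity of joint lid below -2.5 rad/s).
It fails at once if the mug is moved more than 20 mm, lifted or tipped (distance of mug from where it was at the start of the episode above 0.02 m or angle between mug's own z axis and vertical above 0.3 rad).
It fails at once if the glass is moved more than 20 mm, lifted or tipped (distance of glass from where it was at the start of the episode above 0.02 m or angle between glass's own z axis and vertical above 0.3 rad).
It fails at once if the jar is moved more than 20 mm, lifted or tipped (distance of jar from where it was at the start of the episode above 0.02 m or angle between jar's own z axis and vertical above 0.3 rad).
It fails at once if the tin is moved more than 20 mm, lifted or tipped (distance of tin from where it was at the start of the episode above 0.02 m or angle between tin's own z axis and vertical above 0.3 rad).
It also fails if it takes over 59 s, if anything falls off the work surface, if the arm or the gripper's body presses on something with over 40 N, if the wrist force passes 120 N, or if a joint passes its speed limit or range.

ROBOT

A 6-joint arm with a two-finger parallel gripper is mounted at the origin on the work surface. World frame = base frame: x ahead of the robot, y to its left, z up, the work surface at z = 0. Lengths are in mm, angles in rad, forces in N, time in s.
With the tool pointing down it reaches from about 350 to 975 mm from the base axis. Payload 7.1 kg.
Tool frame: the origin (TCP) lies at the centre of the arm's flange, where the gripper is bolted on; the fingertips stand 182 mm ahead of it and the grasp point (between the pads) lies 163 mm ahead of it; z points along the fingers, y is the line along which they close (so a half turn about z gives the same grasp; the last joint's range is limited). The gripper opens to 88 mm and grips with 3 to 60 N. Pads are 20 mm wide; open, the fingers measure 115 mm over their backs; the gripper's body (75 mm by 178 mm) begins 61 mm behind the grasp point.
Start: joints at [1.099, 0.423, 1.63, -0, 1.089, -0.019], TCP at [273.396, 562.015, 404.675] pointing down, gripper open.
Joint ranges: [-3, 3], [-0.9, 2.11], [0.09, 2.58], [-1.31, 4.45], [0.11, 2.69], [-2.54, 2.54]. Speed limits (rad/s): [2.39, 2.39, 3.01, 3.14, 3.14, 3.14].

INTERFACE

Orientations are given as a rotation vector (axis times angle).
In Python, from workcell import readout, get_image, ctrl gives the robot as it stands.
- The arm moves only by the tool step_arm, never from a script. Its argument "targets" is a list that holds one entry, the list of rows, each a list of 7 numbers: the shift along the world's x, y, z as a fraction of full scale, then the turn, a rotation vector about the world's x, y, z as a fraction of full scale, then the opening, from 0 (shut) to 1 (fully open). In form: [[[dx, dy, dz, wx, wy, wz, claw], ...]]. A call has exactly 5 rows; each row shifts and turns the commanded pose from where the row before left it; what a row does not reach is not made up. Full scale, the value 1, is 0.05 m for a shift and 4 degrees for a turn. A row lasts 1/8 s, in which the tool goes at most 62.5 mm and 10.7 degrees, less where a joint would pass 70% of its speed; a pose out of reach is approached as far as the arm can. A call with a number of a shift or a turn outside -1 to 1 is refused whole. A call with a gripper value outside its range is refused whole. The fingers move at their own pace and stop on an object; the grip force is fixed at half the most. Time passes only in rows, so rows that do not move let the fingers close, or fill a call up. It gives the time, the measured TCP pose, the force, the opening and the grip force at its end, in the units of the state.
- readout.get_obs(): the state, without advancing time (a new reading comes with each control period).
- get_image(name): name is "side" or "top"; returns a dict with "pixels" (400x640x3 uint8, red, green, blue), "intrinsics" (3x3 intrinsics, pixels), "k1" (the pictures are not rectified: a ray, as slopes to the right and down, at radius r is drawn at 1 + k1 r^2 times it, then the intrinsics apply), "extrinsics" (4x4, takes a point from world to camera coordinates). Camera axes: x right, y down, z forward; pixel columns grow to the right and rows downward; lengths in mm; the calibration is good to about 2 mm. A picture is of the moment at which its call begins. There is no depth.
- ctrl.close_job(): hands the job in; it is judged then, once.
The state is a dict: "t": time; "qpos": joint angles; "qvel": joint speeds; "joint_torque": joint torques, N m; "ee_pos": TCP position; "orientation": TCP orientation; "ft_force": force on the tool from outside, world axes, zero at the start; "moment": the same for the moment, N m; "width": finger opening in mm; "grasp_force": force on a finger pad.
Only numpy, scipy, OpenCV 4.12 (cv2) and the standard library are available. Lean on these libraries where they do the work, as an engineer would, in place of code of your own. Each camera call takes 0.05 s, during which the arm holds its last target. There are 200 camera calls.

## Working session

There is one attempt and no reset: what is moved stays moved. The work goes in short steps, Python scripts to look and compute and a tool call to move; the robot and the scene stay as the last step left them, time stands still between calls to the robot, and variables do not carry over. Pictures are saved under pics/ and viewed, at most 10 in all, crops included, and the job is handed in when it is done.

Besides the shell and the picture viewer there is one more tool, called after "Call:" as name(argument=value, ...), one argument or row to a line, values as JSON. step_arm: Moves the arm, as the interface text tells. Shift numbers are shares of 0.05 m and turn numbers shares of 4 degrees, none past 1 either way. Its arguments: {"type":"object","properties":{"targets":{"type":"array"}},"required":["targets"]}

```bash
mkdir -p pics; cat > h.py <<'E'
import numpy as np, cv2
from workcell import readout, get_image, ctrl
def ray(im,px):
    K=np.array(im["intrinsics"]);E=np.array(im["extrinsics"]);k=im["k1"]
    d=np.array([(px[0]-K[0,2])/K[0,0],(px[1]-K[1,2])/K[1,1]]);u=d.copy()
    for _ in range(20): u=d/(1+k*(u@u))
    R=E[:3,:3];return -R.T@E[:3,3], R.T@np.array([u[0],u[1],1])
def onz(im,px,z):
    c,d=ray(im,px);return c+d*(z-c[2])/d[2]
def proj(im,p):
    K=np.array(im["intrinsics"]);E=np.array(im["extrinsics"]);q=E[:3,:3]@np.array(p)+E[:3,3]
    u=q[:2]/q[2];u=u*(1+im["k1"]*(u@u));return K[:2,:2]@u+K[:2,2]
def tri(a,pa,b,pb):
    A=np.zeros((3,3));r=np.zeros(3)
    for im,p in((a,pa),(b,pb)):
        c,d=ray(im,p);d/=np.linalg.norm(d);M=np.eye(3)-np.outer(d,d);A+=M;r+=M@c
    return np.linalg.solve(A,r)
E
python3 - <<'E'
from h import *
import pickle
for n in("top","side"):
    im=get_image(n);pickle.dump(im,open(n+".pkl","wb"))
    cv2.imwrite(f"pics/{n}0.png",im["pixels"][:,:,::-1]); print(n,ray(im,(320,200)),im["intrinsics"],im["k1"])
print(readout.get_obs())
E
```

```text
top (array([534.64373685,  91.91487134, 910.69742429]), array([ 0.04888125, -0.04270333, -0.99806706])) [[405.44377145   0.         314.7343832 ]
 [  0.         405.44377145 194.52863823]
 [  0.           0.           1.        ]] -0.10318708183395167
side (array([ 285.69790883, -319.19835701,  633.53899407]), array([ 0.35693884,  0.57402725, -0.73717373])) [[391.35213369   0.         323.90661049]
 [  0.         391.35213369 206.03834248]
 [  0.           0.           1.        ]] -0.07069572024685077
{'t': 0.1, 'qpos': array([ 1.09900423e+00,  4.23796893e-01,  1.63058508e+00,  2.59313692e-06,
        1.08858474e+00, -1.89982627e-02]), 'qvel': array([-0.0016133 , -0.0029538 , -0.00229004,  0.00165253, -0.00053885,
       -0.00047581]), 'joint_torque': array([-6.35998076e-04, -5.45613384e+01, -2.74324661e+01,  6.44940860e-02,
        1.88200513e-02, -1.98418604e-05]), 'ee_pos': array([273.29236598, 561.81796508, 403.97017355]), 'orientation': array([-7.05112803e-01, -3.06109534e+00,  2.09259945e-03]), 'ft_force': array([-0.29075585,  0.7172035 ,  0.52781156]), 'moment': array([-0.04627642, -0.05137253,  0.06266944]), 'grasp_force': 0.0, 'width': 87.90151896744575}
```

View pics/top0.png

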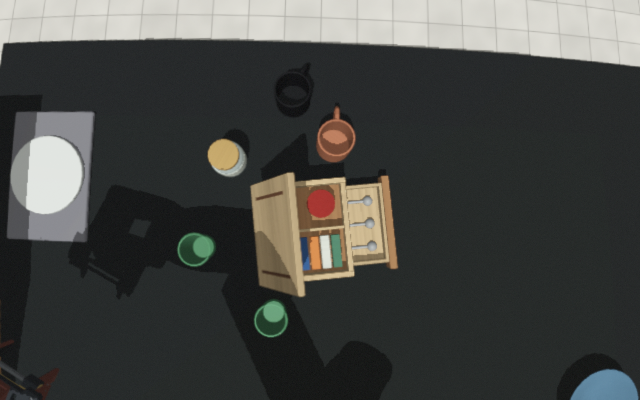

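View pics/side0.png

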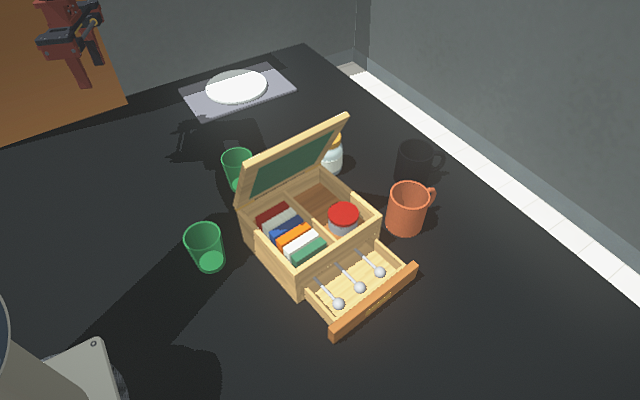

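The top view shows the chest at about (325,228), with the drawer out to the right (front panel 386,176 to 397,268). The lid is raised on the left, with its free edge around (262,240). The terracotta mug is at (336,140), the black mug look-alike at (293,92), the jar at (228,157), and the glasses at (196,249) and (270,318). The side view shows the panel from (330,330) to (418,265), and the lid's free edge running from (240,165) to (350,115).

```bash
python3 - <<'E'
from h import *
import pickle
T=pickle.load(open("top.pkl","rb"));S=pickle.load(open("side.pkl","rb"))
np.set_printoptions(precision=1,suppress=True)
h=cv2.cvtColor(T["pixels"],cv2.COLOR_RGB2HSV)
print(h[225,392],h[230,275],h[180,340],h[200,365])
for n,p,z in [("mug",(336,137),88),("black",(293,90),88),("jar",(224,154),95),("g1",(203,246),85),("g2",(273,313),85),("tin",(321,203),91),("panelA",(386,176),49),("panelB",(397,268),49),("chF+",(346,178),95),("chF-",(354,275),95)]:
    print(n,onz(T,p,z))
m=cv2.inRange(h,(8,110,60),(16,255,255));m[:,:370]=0
c=max(cv2.findContours(m,0,2)[0],key=cv2.contourArea);print(cv2.boxPoints(cv2.minAreaRect(c)),cv2.contourArea(c))
a=cv2.resize(T["pixels"][150:310,235:415],None,fx=4.4,fy=3.7*1,interpolation=cv2.INTER_CUBIC)
a=cv2.resize(T["pixels"][155:305,235:415],None,fx=4,fy=4,interpolation=cv2.INTER_CUBIC)
cv2.imwrite("pics/topc.png",a[:,:,::-1])
a=cv2.resize(S["pixels"][100:345,225:430],None,fx=2.4,fy=2.4,interpolation=cv2.INTER_CUBIC)
cv2.imwrite("pics/sidec.png",a[:,:,::-1])
E
```

```text
[ 15 119 169] [ 19  87 155] [ 20  75 212] [ 90   5 165]
mug [705.6  26.7  88. ]
black [802.3 118.   88. ]
jar [663.  253.8  95. ]
g1 [475.7 291.7  85. ]
g2 [344.3 146.2  85. ]
tin [568.8  54.7  91. ]
panelA [632.1 -86.2  49. ]
panelB [ 435.5 -113.    49. ]
chF+ [620.6   5.3  95. ]
chF- [425.5 -14.8  95. ]
[[377.4 175.5]
 [388.2 174.4]
 [397.4 267.9]
 [386.5 268.9]] 623.0
```

View pics/topc.png

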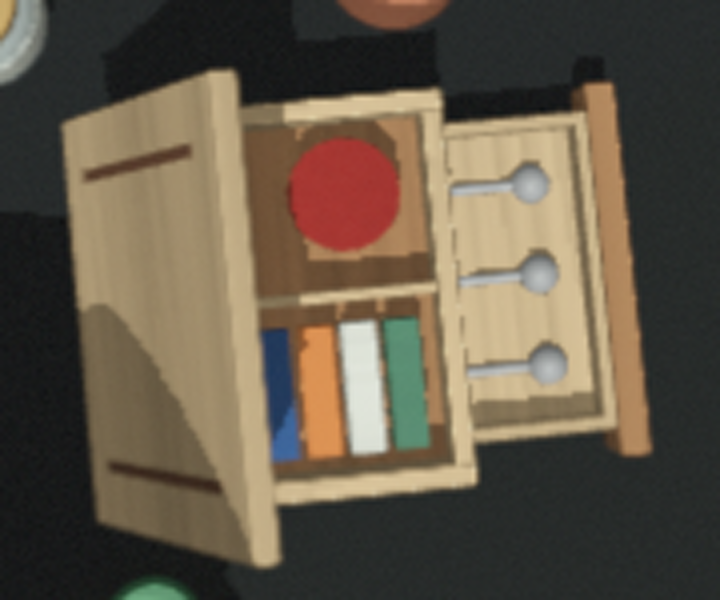

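View pics/sidec.png

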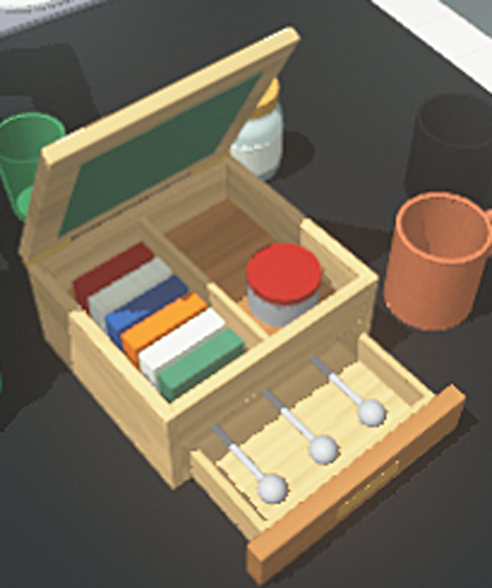

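The crops show all four panel corners. The panel's face-top line in the top crop runs (612,83) to (650,450). The lid's free edge is the strip on the right, (240,72) to (280,562), so it stands close to upright. The jar behind it is clear. Choosing among look-alikes: the terracotta mug is at (336,140), not the black one at (293,92). The glass farthest left is (196,249), not (270,318). I won't touch any of them.

```bash
python3 - <<'E'
from h import *
import pickle
T=pickle.load(open("top.pkl","rb"));S=pickle.load(open("side.pkl","rb"))
np.set_printoptions(precision=1,suppress=True)
t=lambda x,y:(235+x/4-.4,155+y/4-.4)
s=lambda x,y:(225+x/2.4-.3,100+y/2.4-.3)
for n,a,b in [("lid in far",(240,72),(298,35)),("lid in near",(281,562),(48,158)),("front +",(441,92),(376,278)),("front -",(477,483),(172,408)),("panel far",(612,83),(464,395)),("panel near",(650,452),(250,556))]:
    p=tri(T,t(*a),S,s(*b));print(n,p,proj(T,p)-t(*a))
for n,a,z in [("front +",(441,92),95),("front -",(477,483),95),("panel far",(612,83),49),("panel near",(650,452),49),("lid base far",(62,122),95),("lid base near",(98,520),95)]: print(n,onz(T,t(*a),z))
for n,b,z in [("panel far",(464,395),49),("panel near",(250,556),49),("front -",(172,408),95),("front +",(376,278),95)]: print("S",n,onz(S,s(*b),z))
E
```

```text
lid in far [608.9 106.7 258.8] [-0.4  0.6]
lid in near [413.3  85.1 259.4] [-0.2  0.5]
front + [620.6   8.1  94.3] [-0.3  0.4]
front - [428.  -13.9 106.9] [ 0.5 -0.8]
panel far [633.  -89.1  49.1] [-0.2  0.3]
panel near [ 433.6 -110.3   52.8] [-0.9  1.5]
front + [621.3   7.6  95. ]
front - [424.8 -14.5  95. ]
panel far [633.7 -89.6  49. ]
panel near [ 436.3 -113.2   49. ]
lid base far [601.1 198.6  95. ]
lid base near [402.5 174.7  95. ]
S panel far [632.3 -88.6  49. ]
S panel near [ 431.3 -107.    49. ]
S front - [432.9  -8.   95. ]
S front + [619.3   8.2  95. ]
```

The chest front middle is at about (523,-4) with the push direction (-0.112, 0.994). The drawer face is at (534,-100), so the drawer is about 80 mm out. The hinge is at (503,175,95). The lid edge is at (511,96,259), 182 mm from the hinge, which agrees with the given 180 mm and puts the lid at about 64°. I'll raise the arm, close the fingers, swing round to the front and turn the tool square to the chest.

Call:
step_arm(
  targets=[
    [[0,0,1,0,0,0,0],[0,0,1,0,0,0,0],[0.35,-0.95,0,0,0,-1,0],[0.35,-0.95,0,0,0,-1,0],[0.35,-0.95,0,0,0,-1,0]],
  ],
)

```text
t: 0.72
ee_pos: [326.0, 418.0, 504.4]
orientation: [1.024, 2.97, -0.001]
ft_force: [0.9, 0.3, 0.7]
width: 41.4
grasp_force: 0.0
```

Call:
step_arm(
  targets=[
    [[0.35,-0.95,0,0,0,-1,0],[0.35,-0.95,0,0,0,-1,0],[0.35,-0.95,0,0,0,-1,0],[0.35,-0.95,0,0,0,-1,0],[0.35,-0.95,0,0,0,-1,0]],
  ],
)

```text
t: 1.35
ee_pos: [413.5, 180.4, 504.6]
orientation: [-1.525, -2.747, 0.0]
ft_force: [1.2, -0.2, -0.4]
width: 0.6
grasp_force: 0.0
```

Call:
step_arm(
  targets=[
    [[0.35,-0.95,0,0,0,-1,0],[0.35,-0.95,0,0,0,-1,0],[0.35,-0.95,0,0,0,-1,0],[0.35,-0.95,0,0,0,-1,0],[0.35,-0.95,0,0,0,-1,0]],
  ],
)

```text
t: 1.98
ee_pos: [501.1, -57.2, 504.5]
orientation: [-1.979, -2.44, 0.0]
ft_force: [1.3, 0.7, 0.2]
width: 0.4
grasp_force: 0.0
```

Call:
step_arm(
  targets=[
    [[0.38,-0.9,0,0,0,-0.7,0],[0.38,-0.9,0,0,0,-0.7,0],[0,0,-1,0,0,0,0],[0,0,-1,0,0,0,0],[0,0,-1,0,0,0,0]],
  ],
)

```text
t: 2.6
ee_pos: [538.6, -145.7, 353.0]
orientation: [-2.093, -2.343, 0.0]
ft_force: [0.0, -0.2, -0.3]
width: 0.5
grasp_force: 0.0
```

Call:
step_arm(
  targets=[
    [[0,0,-1,0,0,0,0],[0,0,-1,0,0,0,0],[0,0,-0.6,0,0,0,0],[0,0,-0.2,0,0,0,0],[0,0,0,0,0,0,0]],
  ],
)

```text
t: 3.22
ee_pos: [538.9, -145.5, 214.5]
orientation: [-2.092, -2.343, 0.001]
ft_force: [0.3, 0.4, -0.1]
width: 0.5
grasp_force: 0.0
```

```bash
python3 - <<'E'
from h import *
im=get_image("side");cv2.imwrite("pics/side1.png",im["pixels"][:,:,::-1])
o=readout.get_obs();print(o["ee_pos"],o["ft_force"],proj(im,o["ee_pos"]-[0,0,182]))
E
```

```text
[ 539.28348008 -145.6054596   215.34699899] [ 0.04315702  0.73817572 -0.30651392] [396.71345751 320.08402341]
```

View pics/side1.png

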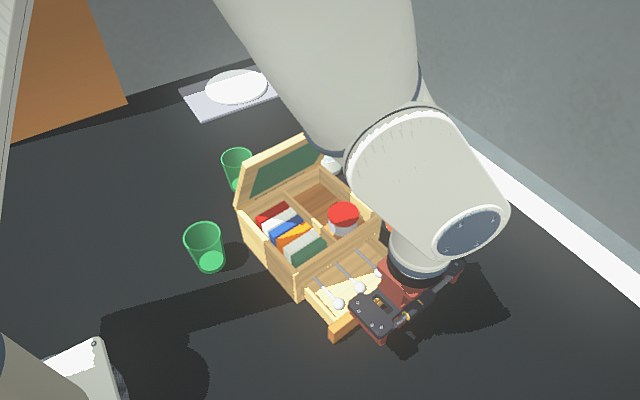

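The side view shows the closed fingertips in front of the panel at about (397,320). The lid is unmoved. I'll push the drawer home.

Call:
step_arm(
  targets=[
    [[-0.04,0.4,0,0,0,0,0],[-0.04,0.4,0,0,0,0,0],[-0.04,0.4,0,0,0,0,0],[-0.04,0.4,0,0,0,0,0],[-0.04,0.3,0,0,0,0,0]],
  ],
)

```text
t: 3.9
ee_pos: [528.9, -48.8, 214.9]
orientation: [2.091, 2.344, 0.001]
ft_force: [1.4, -1.2, 0.8]
width: 0.6
grasp_force: 0.9
```

Call:
step_arm(
  targets=[
    [[-0.01,0.1,0,0,0,0,0],[-0.01,0.1,0,0,0,0,0],[-0.01,0.06,0,0,0,0,0],[0,0.04,0,0,0,0,0],[0,0,0,0,0,0,0]],
  ],
)

```text
t: 4.53
ee_pos: [527.3, -35.6, 214.6]
orientation: [-2.093, -2.342, 0.0]
ft_force: [0.0, 0.2, -0.8]
width: 0.6
grasp_force: 0.0
```

Call:
step_arm(
  targets=[
    [[0,0.06,0,0,0,0,0],[-0.01,0.06,0,0,0,0,0],[0,0.04,0,0,0,0,0],[0,0.04,0,0,0,0,0],[0,0,0,0,0,0,0]],
  ],
)

```text
t: 5.15
ee_pos: [526.9, -28.8, 214.7]
orientation: [2.087, 2.343, -0.006]
ft_force: [-2.3, -32.8, -0.4]
width: 0.4
grasp_force: 16.2
```

There is a 33 N reaction at y = -28.8, where I predicted the home stop. I'll hold briefly, back off and lift.

Call:
step_arm(
  targets=[
    [[0,0,0,0,0,0,0],[0.02,-0.2,0,0,0,0,0],[0.08,-0.8,0,0,0,0,0],[0,0,1,0,0,0,0],[0,0,1,0,0,0,0]],
  ],
)

```text
t: 5.78
ee_pos: [531.8, -75.7, 315.2]
orientation: [-2.093, -2.341, 0.001]
ft_force: [0.0, 0.2, 0.1]
width: 0.6
grasp_force: 0.0
```

Call:
step_arm(
  targets=[
    [[0,0,1,0,0,0,0],[0,0,1,0,0,0,0],[0,0,1,0,0,0,0],[0,0,1,0,0,0,0],[0,0,0.2,0,0,0,0]],
  ],
)

```text
t: 6.4
ee_pos: [532.3, -75.2, 528.5]
orientation: [2.089, 2.339, 0.006]
ft_force: [-0.6, 0.3, 0.4]
width: 0.3
grasp_force: 0.0
```

```bash
python3 - <<'E'
from h import *
np.set_printoptions(precision=2,suppress=True)
im=get_image("side")
cv2.imwrite("pics/side2.png",im["pixels"][:,:,::-1])
o=readout.get_obs();print(o["ee_pos"],o["ft_force"])
d=np.array([-.112,.994]);H=np.array([503,175.5])
def tcp(deg,r=150):
    a=np.radians(deg);x=-r*np.cos(a)+12*np.sin(a)+10
    return np.r_[H+x*d,95+r*np.sin(a)+12*np.cos(a)+182]
L=list(range(64,0,-5))+[0]
p=tcp(64);print("start",p)
for a,b in zip(L,L[1:]):print(b,tcp(b),(tcp(b)-tcp(a))/50)
E
```

```text
[532.14 -75.24 527.71] [ 0.35 -0.39  1.5 ]
start [508.04 130.8  417.08]
59 [509.38 118.87 411.76] [ 0.03 -0.24 -0.11]
54 [510.67 107.45 405.41] [ 0.03 -0.23 -0.13]
49 [511.89  96.62 398.08] [ 0.02 -0.22 -0.15]
44 [513.03  86.47 389.83] [ 0.02 -0.2  -0.16]
39 [514.09  77.07 380.72] [ 0.02 -0.19 -0.18]
34 [515.06  68.5  370.83] [ 0.02 -0.17 -0.2 ]
29 [515.92  60.82 360.22] [ 0.02 -0.15 -0.21]
24 [516.68  54.08 348.97] [ 0.02 -0.13 -0.22]
19 [517.33  48.35 337.18] [ 0.01 -0.11 -0.24]
14 [517.86  43.65 324.93] [ 0.01 -0.09 -0.24]
9 [518.26  40.04 312.32] [ 0.01 -0.07 -0.25]
4 [518.55  37.54 299.43] [ 0.01 -0.05 -0.26]
0 [518.68  36.34 289.  ] [ 0.   -0.02 -0.21]
```

View pics/side2.png

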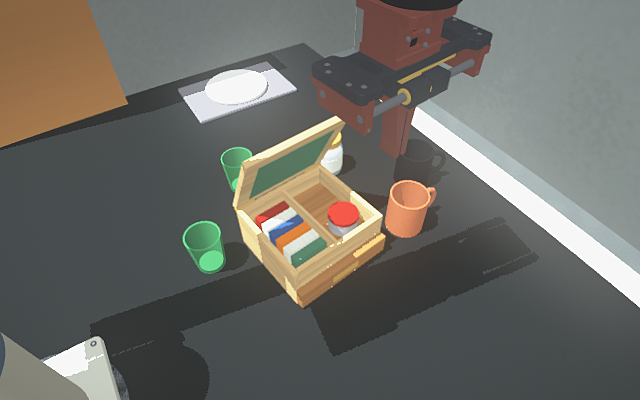

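```bash
python3 - <<'E'
from h import *
import pickle
np.set_printoptions(precision=1,suppress=True)
S=pickle.load(open("side.pkl","rb"));d=np.array([-.112,.994]);e=np.array([.994,.112]);H=np.array([503,175.5])
for g in range(50,100,6):
    a=np.radians(g);f=lambda k:np.r_[H+k*e-180*np.cos(a)*d,95+180*np.sin(a)]
    q=lambda k:np.r_[H+k*e+(-180*np.cos(a)+12*np.sin(a))*d,95+180*np.sin(a)+12*np.cos(a)]
    print(g,[proj(S,f(k)) for k in(98,-98)],[proj(S,q(k)) for k in(98,-98)])
a=S["pixels"][100:220,220:360];b=cv2.imread("pics/side2.png")[100:220,220:360,::-1]
cv2.imwrite("pics/cmp.png",cv2.resize(np.vstack([a,b]),None,fx=2.5,fy=2.5)[:,:,::-1])
E
```

```text
50 [array([363.5, 137.4]), array([262.1, 192.4])] [array([360. , 130.8]), array([257.9, 184.9])]
56 [array([357.7, 127.3]), array([255.3, 180.9])] [array([353.8, 121.1]), array([251. , 173.7])]
62 [array([351.4, 117.8]), array([248.4, 169.8])] [array([347.2, 112. ]), array([243.9, 162.9])]
68 [array([344.7, 109. ]), array([241.3, 159.4])] [array([340.3, 103.7]), array([236.8, 153. ])]
74 [array([337.7, 101. ]), array([234.2, 149.8])] [array([333.2,  96.3]), array([229.8, 144.1])]
80 [array([330.6,  94. ]), array([227.4, 141.3])] [array([326.1,  90. ]), array([223.1, 136.2])]
86 [array([323.6,  88.1]), array([220.8, 133.9])] [array([319.1,  84.8]), array([216.8, 129.6])]
92 [array([316.6,  83.4]), array([214.7, 127.7])] [array([312.3,  80.8]), array([211. , 124.3])]
98 [array([310. ,  79.8]), array([209.1, 122.9])] [array([305.9,  77.9]), array([205.7, 120.2])]
```

View pics/cmp.png

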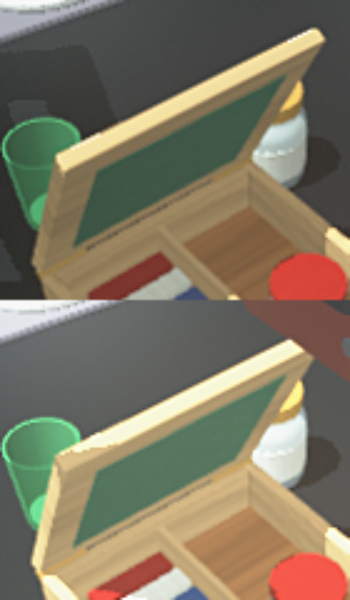

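The near lid corner sits at the same place in both crops, so the lid is unmoved at about 64°. The drawer is home. Next I'll go over the lid to its back.

Call:
step_arm(
  targets=[
    [[-0.1,0.9,0,0,0,0,0],[-0.1,0.9,0,0,0,0,0],[-0.1,0.9,0,0,0,0,0],[-0.1,0.9,0,0,0,0,0],[-0.1,0.9,0,0,0,0,0]],
  ],
)

```text
t: 7.08
ee_pos: [506.2, 151.0, 522.7]
orientation: [-2.091, -2.342, 0.004]
ft_force: [0.5, 0.2, -0.6]
width: 0.5
grasp_force: 0.0
```

Call:
step_arm(
  targets=[
    [[-0.08,0.7,0,0,0,0,0],[0,0,-0.6,0,0,0,0],[0,0,-0.8,0,0,0,0],[0,0,-0.8,0,0,0,0],[0,0,0,0,0,0,0]],
  ],
)

```text
t: 7.7
ee_pos: [501.4, 184.2, 410.6]
orientation: [-2.09, -2.34, 0.012]
ft_force: [0.3, 0.5, 1.4]
width: 0.2
grasp_force: 0.0
```

Call:
step_arm(
  targets=[
    [[0.03,-0.3,0,0,0,0,0],[0.03,-0.3,0,0,0,0,0],[0.03,-0.3,0,0,0,0,0],[0.02,-0.16,0.04,0,0,0,0],[0,0,0,0,0,0,0]],
  ],
)

```text
t: 8.32
ee_pos: [508.6, 130.8, 417.3]
orientation: [2.094, 2.341, 0.001]
ft_force: [0.3, -0.4, -0.2]
width: 0.5
grasp_force: 0.0
```

Call:
step_arm(
  targets=[
    [[0.03,-0.24,-0.11,0,0,0,0],[0.03,-0.23,-0.13,0,0,0,0],[0.02,-0.22,-0.15,0,0,0,0],[0.02,-0.2,-0.16,0,0,0,0],[0,0,0,0,0,0,0]],
  ],
)

```text
t: 8.95
ee_pos: [513.0, 86.1, 388.0]
orientation: [-2.093, -2.341, 0.004]
ft_force: [-1.0, 0.8, -0.5]
width: 0.2
grasp_force: 0.0
```

Call:
step_arm(
  targets=[
    [[0.02,-0.19,-0.18,0,0,0,0],[0.02,-0.17,-0.2,0,0,0,0],[0.02,-0.15,-0.21,0,0,0,0],[0.02,-0.13,-0.22,0,0,0,0],[0.01,-0.11,-0.24,0,0,0,0]],
  ],
)

```text
t: 9.57
ee_pos: [517.9, 49.0, 335.8]
orientation: [2.093, 2.343, -0.001]
ft_force: [-1.3, 0.7, 0.9]
width: 0.4
grasp_force: 0.6
```

```bash
python3 - <<'E'
from h import *
im=get_image("side");cv2.imwrite("pics/side3.png",im["pixels"][:,:,::-1])
o=readout.get_obs();print(o["ee_pos"],o["ft_force"])
E
```

```text
[517.46028654  48.5708672  334.43126681] [-1.63486062 -0.37036154 -0.19833303]
```

View pics/side3.png

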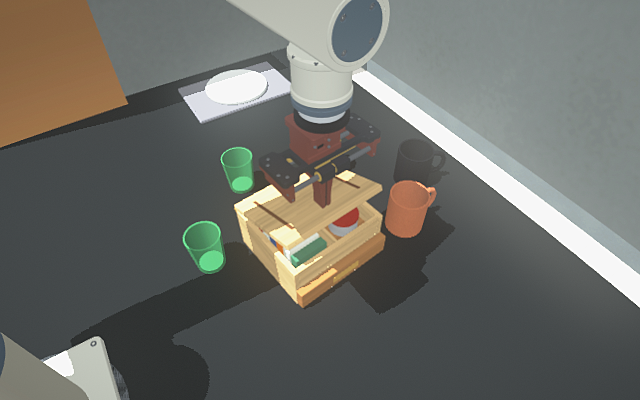

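The lid is following the fingertips and is now nearly shut. Its free edge runs from about (287,250) to (380,190), the tips rest at (323,205), and the mug, glasses and tin haven't moved. I'll continue down to the stop.

Call:
step_arm(
  targets=[
    [[0,-0.09,-0.22,0,0,0,0],[0,-0.07,-0.22,0,0,0,0],[0,-0.05,-0.22,0,0,0,0],[0,-0.02,-0.14,0,0,0,0],[0,0,0,0,0,0,0]],
  ],
)

```text
t: 10.25
ee_pos: [517.6, 37.9, 296.0]
orientation: [-2.092, -2.342, 0.002]
ft_force: [0.5, 0.2, 0.2]
width: 0.4
grasp_force: 0.0
```

Call:
step_arm(
  targets=[
    [[0,0,-0.06,0,0,0,0],[0,0,-0.04,0,0,0,0],[0,0,-0.04,0,0,0,0],[0,0,0,0,0,0,0],[0,0,0,0,0,0,0]],
  ],
)

```text
t: 10.88
ee_pos: [517.9, 38.1, 289.7]
orientation: [-2.093, -2.343, -0.0]
ft_force: [0.5, 0.4, 0.2]
width: 0.4
grasp_force: 0.0
```

Call:
step_arm(
  targets=[
    [[0,0,-0.02,0,0,0,0],[0,0,-0.02,0,0,0,0],[0,0,-0.02,0,0,0,0],[0,0,0,0,0,0,0],[0,0,0,0,0,0,0]],
  ],
)

```text
t: 11.5
ee_pos: [517.9, 38.1, 289.0]
orientation: [2.093, 2.343, 0.001]
ft_force: [-8.1, -0.7, 27.6]
width: 0.7
grasp_force: 13.7
```

A 28 N reaction at z = 289 is exactly the shut height (107 + 182 mm). I'll lift away and check.

Call:
step_arm(
  targets=[
    [[0,0,0,0,0,0,0],[0,0,0.3,0,0,0,0],[0,0,0.9,0,0,0,0],[0,0,1,0,0,0,0],[0,0,1,0,0,0,0]],
  ],
)

```text
t: 12.12
ee_pos: [517.7, 38.0, 448.4]
orientation: [-2.093, -2.343, -0.0]
ft_force: [0.2, -0.5, -0.7]
width: 0.5
grasp_force: 0.0
```

Call:
step_arm(
  targets=[
    [[0,0,1,0,0,0,0],[0,0,0.5,0,0,0,0],[0,0,0,0,0,0,0],[0,0,0,0,0,0,0],[0,0,0,0,0,0,0]],
  ],
)

```text
t: 12.75
ee_pos: [517.6, 38.0, 520.0]
orientation: [-2.091, -2.341, 0.003]
ft_force: [-0.1, 0.4, -0.5]
width: 0.7
grasp_force: 0.0
```

```bash
python3 - <<'E'
from h import *
im=get_image("side");cv2.imwrite("pics/side4.png",im["pixels"][:,:,::-1])
o=readout.get_obs();print(o["t"],o["ee_pos"],o["ft_force"])
E
```

```text
12.8 [517.72741962  38.00199278 520.11368114] [0.63969501 0.24193409 0.57619472]
```

View pics/side4.png

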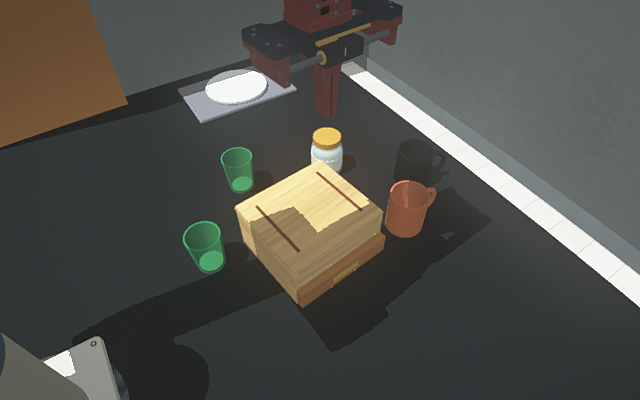

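The lid lies flat on the chest, the drawer is home (panel around (345,275)), and the mug, glasses and jar are where they were. The gripper is well clear.

```bash
python3 -c "
from workcell import ctrl
print(ctrl.close_job())"
```

```text
the job is handed in; nothing more can be done
None
```

I pushed the drawer home, then pressed the lid gently shut, and handed the job in at about 13 s; the mug, glass and jar look unmoved in the last picture (the tin is now under the lid), and no verdict was returned.

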